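# Load battery packs into carriers and stack them on the charging rack

### The job

Take the cover off the charging rack and set it aside on the bench; then, with the carriers standing on the bench, seat every battery pack fully down in a carrier of its own. Only when all packs are seated, stack the loaded carriers on the rack base one on top of another, each level and with its lugs fully home in the notches below (wide lug in wide notch), and leave a carrier that has no pack off the rack, standing clear of it. Last, put the cover on the topmost carrier with its lugs home in the same way, and do not disturb the mug, multimeter, phone and screwdriver.

Things in the scene. Friction and masses are not known exactly. Their poses are not given: they have to be found in the camera images.
- pack1_c (a point): battery pack: black block 92 mm long (its x), 47 wide (y), 40 high, about 0.28 kg, lying flat on a narrower grey foot (84 x 39 mm, the lowest 4 mm); brass strips on top; either end may go first. Origin at its centre, 20 mm above its underside. May be absent.
- pack2_c (a point): battery pack: black block 92 mm long (its x), 47 wide (y), 40 high, about 0.28 kg, lying flat on a narrower grey foot (84 x 39 mm, the lowest 4 mm); brass strips on top; either end may go first. Origin at its centre, 20 mm above its underside. May be absent.
- pack3_c (a point): battery pack: black block 92 mm long (its x), 47 wide (y), 40 high, about 0.28 kg, lying flat on a narrower grey foot (84 x 39 mm, the lowest 4 mm); brass strips on top; either end may go first. Origin at its centre, 20 mm above its underside. May be absent.
- carrier1_c (a point): carrier (all three alike): aluminium cradle 120 mm long (its x), 62 wide (y), 62 high, about 0.22 kg, lifted by its long sides. Origin at its centre, 31 mm above its lowest point. Heights from the lowest point: two downward lugs 0-10, floor plate 10-16, low side rims (5 thick) to 26, upright end plates (12 thick) to 62. Pocket for one pack: 96 x 52 mm, floor at 16.
- carrier2_c (a point): carrier (all three alike): aluminium cradle 120 mm long (its x), 62 wide (y), 62 high, about 0.22 kg, lifted by its long sides. Origin at its centre, 31 mm above its lowest point. Lugs: 44 mm wide at the +x end, 28 at the -x end, 8 thick, centred 51 from the middle, narrowed 2.5 a side over the lowest 5 mm. They drop with about 2 mm play into the notches of what is below, same end over same end.
- carrier3_c (a point): carrier (all three alike): aluminium cradle 120 mm long (its x), 62 wide (y), 62 high, about 0.22 kg, lifted by its long sides. Origin at its centre, 31 mm above its lowest point. Notches in the end plates' tops: 12 mm deep, 48 wide at +x, 32 at -x, open inwards, a 3 mm skin outside. A seated carrier's floor plate rests on the end plates below: each adds 52 mm to the stack.
- rack_seat (a point): charging rack base, fixed: steel foot 160 x 78 x 14 mm with two painted end plates and notches like a carrier's (120 over the ends along x, 62 wide; wide notch at +x). Origin midway between the end plates at the height of their tops, 42 mm above the bench; seated lugs end 10 mm below it, so the first carrier's origin sits 21 mm above it.
- cover_grip (a point): cover: painted plate 120 x 62 x 8 mm with the same lugs 10 mm deep below (44 wide at +x, 28 at -x) and on top a black grip bar 70 long (x), 16 wide (y), 34 high; about 0.25 kg. Origin in mid-bar, 36 mm above the lugs' ends, 16 below the bar's top. Starts seated on the rack base; stands on its lugs on the bench.
- mug: bystander: white mug 82 mm across, 95 high; origin at its underside
- multimeter: bystander: yellow multimeter 150 x 78 x 30 mm lying flat; origin at its underside
- phone: bystander: white phone 150 x 72 x 9 mm lying flat; origin at its underside
- screwdriver: bystander: screwdriver 170 mm long, lying; origin near its underside
Not all that is in view belongs to the job. Leave any purple look-alike of the part that bears carrier3_c alone.

How it is judged (in metres and radians):
On the way, in this order (a step that is already met when the one before it is completed fails the run):
1. every pack is seated in a carrier while all carriers stand on the bench, off the rack (((x of pack1_c in the frame of carrier1_c between -0.005 and 0.005 m and y of pack1_c in the frame of carrier1_c between -0.005 and 0.005 m and z of pack1_c in the frame of carrier1_c between 0.001 and 0.009 m) or (x of pack1_c in the frame of carrier2_c between -0.005 and 0.005 m and y of pack1_c in the frame of carrier2_c between -0.005 and 0.005 m and z of pack1_c in the frame of carrier2_c between 0.001 and 0.009 m) or (x of pack1_c in the frame of carrier3_c between -0.005 and 0.005 m and y of pack1_c in the frame of carrier3_c between -0.005 and 0.005 m and z of pack1_c in the frame of carrier3_c between 0.001 and 0.009 m)) and ((x of pack2_c in the frame of carrier1_c between -0.005 and 0.005 m and y of pack2_c in the frame of carrier1_c between -0.005 and 0.005 m and z of pack2_c in the frame of carrier1_c between 0.001 and 0.009 m) or (x of pack2_c in the frame of carrier2_c between -0.005 and 0.005 m and y of pack2_c in the frame of carrier2_c between -0.005 and 0.005 m and z of pack2_c in the frame of carrier2_c between 0.001 and 0.009 m) or (x of pack2_c in the frame of carrier3_c between -0.005 and 0.005 m and y of pack2_c in the frame of carrier3_c between -0.005 and 0.005 m and z of pack2_c in the frame of carrier3_c between 0.001 and 0.009 m)) and ((x of pack3_c in the frame of carrier1_c between -0.005 and 0.005 m and y of pack3_c in the frame of carrier1_c between -0.005 and 0.005 m and z of pack3_c in the frame of carrier1_c between 0.001 and 0.009 m) or (x of pack3_c in the frame of carrier2_c between -0.005 and 0.005 m and y of pack3_c in the frame of carrier2_c between -0.005 and 0.005 m and z of pack3_c in the frame of carrier2_c between 0.001 and 0.009 m) or (x of pack3_c in the frame of carrier3_c between -0.005 and 0.005 m and y of pack3_c in the frame of carrier3_c between -0.005 and 0.005 m and z of pack3_c in the frame of carrier3_c between 0.001 and 0.009 m)) and height (world z) of each of carrier1_c, carrier2_c, carrier3_c below 0.04 m and horizontal distance between each of carrier1_c, carrier2_c, carrier3_c and rack_seat above 0.085 m), for 0.2 s.
2. all loaded carriers are stacked on the rack, lugs home; a carrier without a pack is off the rack (((x of pack1_c in the frame of carrier1_c between -0.005 and 0.005 m and y of pack1_c in the frame of carrier1_c between -0.005 and 0.005 m and z of pack1_c in the frame of carrier1_c between 0.001 and 0.009 m) or (x of pack1_c in the frame of carrier2_c between -0.005 and 0.005 m and y of pack1_c in the frame of carrier2_c between -0.005 and 0.005 m and z of pack1_c in the frame of carrier2_c between 0.001 and 0.009 m) or (x of pack1_c in the frame of carrier3_c between -0.005 and 0.005 m and y of pack1_c in the frame of carrier3_c between -0.005 and 0.005 m and z of pack1_c in the frame of carrier3_c between 0.001 and 0.009 m)) and ((x of pack2_c in the frame of carrier1_c between -0.005 and 0.005 m and y of pack2_c in the frame of carrier1_c between -0.005 and 0.005 m and z of pack2_c in the frame of carrier1_c between 0.001 and 0.009 m) or (x of pack2_c in the frame of carrier2_c between -0.005 and 0.005 m and y of pack2_c in the frame of carrier2_c between -0.005 and 0.005 m and z of pack2_c in the frame of carrier2_c between 0.001 and 0.009 m) or (x of pack2_c in the frame of carrier3_c between -0.005 and 0.005 m and y of pack2_c in the frame of carrier3_c between -0.005 and 0.005 m and z of pack2_c in the frame of carrier3_c between 0.001 and 0.009 m)) and ((x of pack3_c in the frame of carrier1_c between -0.005 and 0.005 m and y of pack3_c in the frame of carrier1_c between -0.005 and 0.005 m and z of pack3_c in the frame of carrier1_c between 0.001 and 0.009 m) or (x of pack3_c in the frame of carrier2_c between -0.005 and 0.005 m and y of pack3_c in the frame of carrier2_c between -0.005 and 0.005 m and z of pack3_c in the frame of carrier2_c between 0.001 and 0.009 m) or (x of pack3_c in the frame of carrier3_c between -0.005 and 0.005 m and y of pack3_c in the frame of carrier3_c between -0.005 and 0.005 m and z of pack3_c in the frame of carrier3_c between 0.001 and 0.009 m)) and horizontal distance between each of pack1_c, pack2_c, pack3_c and rack_seat below 0.02 m and ((((x of pack1_c in the frame of carrier1_c between -0.005 and 0.005 m and y of pack1_c in the frame of carrier1_c between -0.005 and 0.005 m and z of pack1_c in the frame of carrier1_c between 0.001 and 0.009 m) or (x of pack2_c in the frame of carrier1_c between -0.005 and 0.005 m and y of pack2_c in the frame of carrier1_c between -0.005 and 0.005 m and z of pack2_c in the frame of carrier1_c between 0.001 and 0.009 m) or (x of pack3_c in the frame of carrier1_c between -0.005 and 0.005 m and y of pack3_c in the frame of carrier1_c between -0.005 and 0.005 m and z of pack3_c in the frame of carrier1_c between 0.001 and 0.009 m)) and x of carrier1_c in the frame of rack_seat between -0.01 and 0.01 m and y of carrier1_c in the frame of rack_seat between -0.01 and 0.01 m and (z of carrier1_c in the frame of rack_seat between 0.017 and 0.025 m or z of carrier1_c in the frame of rack_seat between 0.069 and 0.077 m or z of carrier1_c in the frame of rack_seat between 0.121 and 0.129 m) and angle between carrier1_c's own z axis and vertical below 0.06 rad) or horizontal distance between carrier1_c and rack_seat above 0.085 m) and ((((x of pack1_c in the frame of carrier2_c between -0.005 and 0.005 m and y of pack1_c in the frame of carrier2_c between -0.005 and 0.005 m and z of pack1_c in the frame of carrier2_c between 0.001 and 0.009 m) or (x of pack2_c in the frame of carrier2_c between -0.005 and 0.005 m and y of pack2_c in the frame of carrier2_c between -0.005 and 0.005 m and z of pack2_c in the frame of carrier2_c between 0.001 and 0.009 m) or (x of pack3_c in the frame of carrier2_c between -0.005 and 0.005 m and y of pack3_c in the frame of carrier2_c between -0.005 and 0.005 m and z of pack3_c in the frame of carrier2_c between 0.001 and 0.009 m)) and x of carrier2_c in the frame of rack_seat between -0.01 and 0.01 m and y of carrier2_c in the frame of rack_seat between -0.01 and 0.01 m and (z of carrier2_c in the frame of rack_seat between 0.017 and 0.025 m or z of carrier2_c in the frame of rack_seat between 0.069 and 0.077 m or z of carrier2_c in the frame of rack_seat between 0.121 and 0.129 m) and angle between carrier2_c's own z axis and vertical below 0.06 rad) or horizontal distance between carrier2_c and rack_seat above 0.085 m) and ((((x of pack1_c in the frame of carrier3_c between -0.005 and 0.005 m and y of pack1_c in the frame of carrier3_c between -0.005 and 0.005 m and z of pack1_c in the frame of carrier3_c between 0.001 and 0.009 m) or (x of pack2_c in the frame of carrier3_c between -0.005 and 0.005 m and y of pack2_c in the frame of carrier3_c between -0.005 and 0.005 m and z of pack2_c in the frame of carrier3_c between 0.001 and 0.009 m) or (x of pack3_c in the frame of carrier3_c between -0.005 and 0.005 m and y of pack3_c in the frame of carrier3_c between -0.005 and 0.005 m and z of pack3_c in the frame of carrier3_c between 0.001 and 0.009 m)) and x of carrier3_c in the frame of rack_seat between -0.01 and 0.01 m and y of carrier3_c in the frame of rack_seat between -0.01 and 0.01 m and (z of carrier3_c in the frame of rack_seat between 0.017 and 0.025 m or z of carrier3_c in the frame of rack_seat between 0.069 and 0.077 m or z of carrier3_c in the frame of rack_seat between 0.121 and 0.129 m) and angle between carrier3_c's own z axis and vertical below 0.06 rad) or horizontal distance between carrier3_c and rack_seat above 0.085 m)), for 0.2 s.
At the end, for the whole second after the job is handed in: Every pack sits in a carrier (5 mm in x, y, 4 mm in height); each loaded carrier, and the cover on top, sits on the stack with lugs home (10 mm in x, y of the rack, 4 mm in height, tilt under 0.06 rad); a carrier without a pack is over 85 mm from the rack centre; all at rest (all of step 2 and x of cover_grip in the frame of rack_seat between -0.01 and 0.01 m and y of cover_grip in the frame of rack_seat between -0.01 and 0.01 m and (z of cover_grip in the frame of rack_seat between 0.126 and 0.134 m or z of cover_grip in the frame of rack_seat between 0.178 and 0.186 m) and angle between cover_grip's own z axis and vertical below 0.06 rad and linear speed of each of carrier1, carrier2, carrier3, pack1, pack2, pack3, cover below 0.02 m/s); the robot touches nothing.
It fails at once if the mug is shifted by more than 30 mm (distance of mug from where it was at the start of the episode above 0.03 m).
It fails at once if the multimeter is shifted by more than 30 mm (distance of multimeter from where it was at the start of the episode above 0.03 m).
It fails at once if the phone is shifted by more than 30 mm (distance of phone from where it was at the start of the episode above 0.03 m).
It fails at once if the screwdriver is shifted by more than 30 mm (distance of screwdriver from where it was at the start of the episode above 0.03 m).
Of pack1, pack2, pack3 only 2 to 3 are there at a start; the rules pass over those that are not, and their reading is None.
At some moment in a run one of cover may be knocked a few centimetres aside while the robot is not near it.
Once in a run the grip may slacken for a moment while it holds something.
It also fails if it takes over 210 s, if anything falls off the work surface, if the arm or the gripper's body presses on something with over 40 N, if the wrist force passes 120 N, or if a joint passes its speed limit or range.

### The arm

A 6-joint arm with a two-finger parallel gripper is mounted at the origin on the work surface. World frame = base frame: x ahead of the robot, y to its left, z up, the work surface at z = 0. Lengths are in mm, angles in rad, forces in N, time in s.
With the tool pointing down it reaches from about 275 to 1000 mm from the base axis. Payload 8.4 kg.
Tool frame: the origin (TCP) lies on the centre line of the jaws, within the pads' length; the fingertips stand r.tip_reach ahead of it and the grasp point (between the pads) lies 11 mm behind it (r.tip_reach is the distance from the TCP to the fingertips, in mm); z points along the fingers, y is the line along which they close (so a half turn about z gives the same grasp; the last joint's range is limited). The gripper opens to 85 mm and grips with 20 to 120 N. Pads are 22 mm wide; open, the fingers measure 114 mm over their backs; the gripper's body (76 mm by 85 mm) begins 54 mm behind the grasp point. The pads swing forward as they close: fully open they stand 13 mm farther back than shut.
Start: joints at [-1.154, 0.353, 1.633, -0, 1.155, -0.002], TCP at [254.164, -570.989, 239.281] pointing down, gripper open.
Joint ranges: [-2.63, 2.63], [-0.92, 2.1], [0.06, 2.66], [-1.3, 4.44], [0, 2.69], [-3.02, 3.02]. Speed limits (rad/s): [2.22, 2.22, 2.79, 3.14, 3.14, 3.14].

### API

Orientations are given as [roll, pitch, yaw] about the fixed x, y, z axes, in that order (R = Rz(yaw) Ry(pitch) Rx(roll)).
In Python, from rig import r gives the robot as it stands.
- The arm moves only by the tool carry_out, never from a script. Its argument "targets" is a list of rows, each an object with "dp": the shift along the tool's x, y, z in mm, a list of three; "yaw": the turn about the tool's z in degrees. A call has 1 to 12 rows; each row is the pose to reach, as a shift and turn from the pose commanded when the call began, along the tool's axes at that moment; what a row does not reach only later rows make up. A row lasts 1/8 s, in which the tool goes at most 62.5 mm and 10.7 degrees, less where a joint would pass 70% of its speed; a pose out of reach is approached as far as the arm can. A call with a gripper value outside its range is refused whole. "fingers" is the opening, from -1 (shut) to 1 (fully open), so that 0 is half open, set as the call begins (left out, the last holds). The fingers move at their own pace and stop on an object; "grip_force" is the grip in N (left out, the last holds). Time passes only in rows, so rows that repeat a pose let the fingers close. It gives the time, the measured TCP pose, the force, the opening and the grip force at its end, in the units of the state.
- r.sense(): the state, without advancing time (a new reading comes with each control period).
- r.grab_frame(name): name is "side" or "top" or "wrist"; returns the picture (400x640x3 uint8, red, green, blue); there is no depth.
- r.get_calibration(name): a dict with "fx", "fy", "cx", "cy" (pixels), "rvec" (rotation vector, rad) and "tvec" (3), from world to camera coordinates, as OpenCV has them. Camera axes: x right, y down, z forward; pixel columns grow to the right and rows downward; lengths in mm; the calibration is good to about 2 mm. A picture is of the moment at which its call begins: read the wrist's pose just before it. get_calibration takes no time and is no camera call; for the wrist camera it gives the pose at the moment of the call.
- r.sign_off(): hands the job in; it is judged then, once.
The state is a dict: "clock": time; "qpos": joint angles; "qvel": joint speeds; "joint_efforts": joint torques, N m; "eef_pos": TCP position; "tcp_rot": TCP orientation; "contact_force": force on the tool from outside, world axes, zero at the start; "wrist_torque": the same for the moment, N m; "opening": opening from 0.0 (shut) to 1.0 (fully open); "grasp_force": force on a finger pad.
Only numpy, scipy, OpenCV 4.12 (cv2) and the standard library are available. Lean on these libraries where they do the work, as an engineer would, in place of code of your own. Each camera call takes 0.05 s, during which the arm holds its last target. There are 200 camera calls.

## Working session

There is one attempt and no reset: what is moved stays moved. The work goes in short steps, Python scripts to look and compute and a tool call to move; the robot and the scene stay as the last step left them, time stands still between calls to the robot, and variables do not carry over. Pictures are saved under pics/ and viewed, at most 16 in all, crops included, and the job is handed in when it is done.

Besides the shell and the picture viewer there is one more tool, called after ">>>" as name([rows], argument=value, ...), one row to a line, values as JSON. carry_out: Moves the arm, as the interface text tells. Its arguments: {"type":"object","properties":{"targets":{"type":"array","items":{"type":"object","properties":{"dp":{"type":"array","items":{"type":"number"}},"yaw":{"type":"number"}}}},"fingers":{"type":"number"},"grip_force":{"type":"number"}},"required":["targets"]}

```bash
mkdir -p pics; ls; python3 - <<'E'
from rig import r
import cv2,numpy as np
print(r.sense(), r.tip_reach)
for n in ["side","top","wrist"]:
    c=r.get_calibration(n);print(n,c)
    cv2.imwrite(f"pics/{n}0.png",r.grab_frame(n)[:,:,::-1])
E
```

```text
pics
{'clock': 0.0, 'qpos': array([-1.15442011e+00,  3.53662872e-01,  1.63412864e+00, -3.53939205e-05,
        1.15518265e+00, -2.40032723e-03]), 'qvel': array([ 2.32846144e-05, -1.30384236e-03,  3.07970610e-04,  3.85696602e-04,
       -8.11893913e-04, -5.07739351e-04]), 'joint_efforts': array([-4.77987360e-04, -6.05259633e+01, -3.42067587e+01, -3.15373609e-05,
        9.51294496e-03,  8.99230344e-06]), 'eef_pos': array([ 253.95701887, -570.5786089 ,  238.55482153]), 'tcp_rot': array([-3.14021107e+00,  2.90448563e-05,  4.18790874e-01]), 'contact_force': array([-0.17620341, -0.79663366,  0.35577522]), 'wrist_torque': array([-0.01788318,  0.01047196,  0.04786663]), 'grasp_force': 0.0, 'opening': 0.99839466174709} 8.0
side {'fx': 368.6478220748938, 'fy': 368.6478220748938, 'cx': 322.19361086074906, 'cy': 197.25384104397702, 'rvec': array([ 0.22044984, -2.70057703,  1.43583836]), 'tvec': array([ 590.44981884,  110.67809248, 1123.89377874])}
top {'fx': 441.3191849924055, 'fy': 441.3191849924055, 'cx': 312.2082376636786, 'cy': 195.59393283704128, 'rvec': array([ 2.14279248, -2.11947669,  0.19647299]), 'tvec': array([  -1.30098915,  611.09664161, 1170.41065256])}
wrist {'fx': 291.7524074075057, 'fy': 291.7524074075057, 'cx': 318.56293622693454, 'cy': 202.54310976505695, 'rvec': array([-2.39576662,  1.55423612,  0.25901539]), 'tvec': array([-624.27085053,  -41.87663687,  380.73958468])}
```

View pics/top0.png

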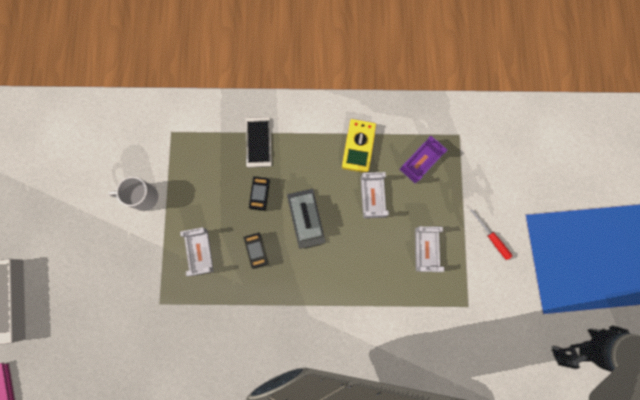

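View pics/side0.png

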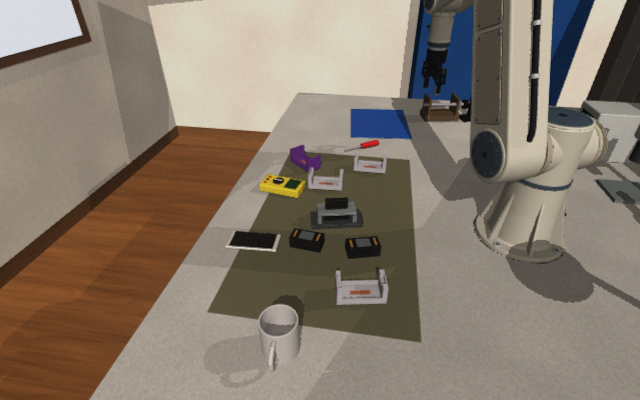

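```bash
cat > h.py <<'E'
from rig import r
import cv2,numpy as np
from scipy.spatial.transform import Rotation as R
def cal(n):
    c=r.get_calibration(n);M=cv2.Rodrigues(c['rvec'])[0]
    return np.array([[c['fx'],0,c['cx']],[0,c['fy'],c['cy']],[0,0,1]]),M,c['tvec'],c['rvec']
def px(n,uv,z,C=None):
    K,M,t,_=C or cal(n)
    uv=np.atleast_2d(np.array(uv,float)); o=-M.T@t
    d=(M.T@np.linalg.inv(K)@np.c_[uv,np.ones(len(uv))].T).T
    return o+d*((z-o[2])/d[:,2])[:,None]
def proj(n,P,C=None):
    K,M,t,rv=C or cal(n)
    return cv2.projectPoints(np.array(P,float).reshape(-1,3),rv,t,K,None)[0].reshape(-1,2)
def snap(n,name=None):
    C=cal(n); im=r.grab_frame(n)[:,:,::-1].copy()
    if name: cv2.imwrite(f'pics/{name}.png',im)
    return im,C
def go(xyz,yawdeg=None):
    "dp and yaw (tool axes) from the present pose to TCP xyz with tool x at yaw (mod 180)"
    s=r.sense();Rm=R.from_euler('xyz',s['tcp_rot'])
    dp=Rm.inv().apply(np.array(xyz)-s['eef_pos'])
    y0=np.degrees(s['tcp_rot'][2]); dy=0 if yawdeg is None else -((yawdeg-y0+90)%180-90)
    print('dp',dp.round(1),'yaw',round(dy,1),'| q6',s['qpos'][5].round(2),'eef',s['eef_pos'].round(1),'yaw0',round(y0,1))
def blobs(im,lo,hi,amin=40):
    m=cv2.inRange(cv2.cvtColor(im,cv2.COLOR_BGR2HSV),lo,hi)
    return sorted([(int(cv2.contourArea(c)),cv2.minAreaRect(c)) for c in cv2.findContours(m,cv2.RETR_EXTERNAL,cv2.CHAIN_APPROX_NONE)[0] if cv2.contourArea(c)>=amin],key=lambda a:-a[0])
E
python3 - <<'E'
from h import *
for n,uv,z in [('packA',(259,193),40),('packB',(256,250),40),('cover bar',(306,216),84),('carL',(197,250),30),('carM',(374,195),30),('carR',(429,248),30),('purple',(424,159),20),('phone',(259,142),9),('mug',(133,192),95),('meter',(359,145),30),('driver',(492,235),8)]:
    print(n,px('top',uv,z)[0].round())
for n in ('top','side','wrist'):
    K,M,t,_=cal(n);print(n,(-M.T@t).round(),M[2].round(2),M[0].round(2))
im=cv2.imread('pics/top0.png')[110:310,155:475]
cv2.imwrite('pics/crop1.png',cv2.resize(im,(800,500),interpolation=cv2.INTER_CUBIC))
E
```

```text
packA [619. 155.  40.]
packB [460. 158.  40.]
cover bar [550.  22.  84.]
carL [459. 322.  30.]
carM [ 619. -170.   30.]
carR [ 471. -321.   30.]
purple [ 729. -318.   20.]
phone [778. 163.   9.]
mug [608. 486.  95.]
meter [ 766. -129.   30.]
driver [ 511. -508.    8.]
top [ 394.   12. 1260.] [ 0.18 -0.01 -0.98] [ 0.01 -1.    0.01]
side [443. 954. 720.] [ 0.13 -0.82 -0.56] [-0.99 -0.16  0.  ]
wrist [ 330. -537.  373.] [-0.29 -0.13 -0.95] [ 0.41 -0.91 -0.  ]
```

View pics/crop1.png

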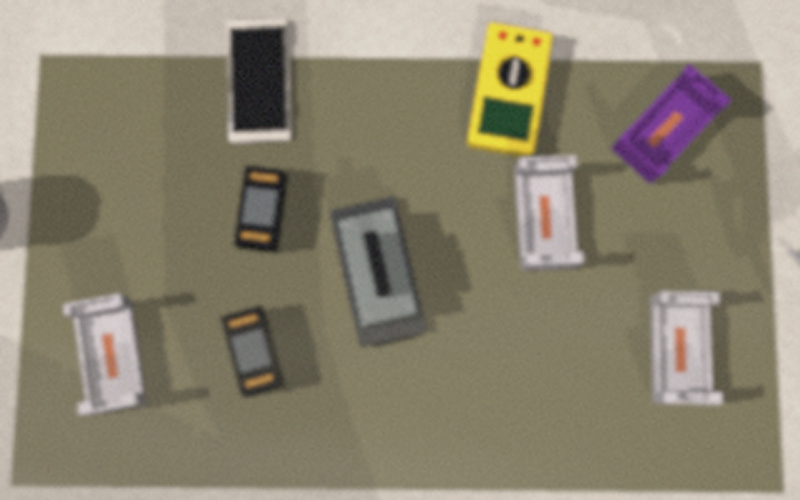

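```bash
python3 -c "
from h import *
go((500,22,330),13)"
```

```text
dp [ 465.7 -441.5  -90.8] yaw 11.0 | q6 -0.0 eef [ 254.  -570.7  238.7] yaw0 24.0
```

>>> carry_out([
  {"dp":[40,-38,-20],"yaw":2},
  {"dp":[80,-76,-40],"yaw":4},
  {"dp":[120,-114,-60],"yaw":5},
  {"dp":[160,-152,-80],"yaw":6},
  {"dp":[200,-190,-91],"yaw":7},
  {"dp":[245,-232,-91],"yaw":8},
  {"dp":[290,-275,-91],"yaw":9},
  {"dp":[335,-318,-91],"yaw":10},
  {"dp":[380,-360,-91],"yaw":11},
  {"dp":[425,-402,-91],"yaw":11},
  {"dp":[466,-441,-91],"yaw":11},
  {"dp":[466,-441,-91],"yaw":11},
], fingers=1)

```text
clock: 1.65
eef_pos: [501.3, 24.7, 329.9]
tcp_rot: [-3.141, 0.0, 0.231]
contact_force: [-0.3, -1.0, -0.4]
opening: 1.001
grasp_force: 0.0
```

```bash
python3 -c "
from h import *
im,C=snap('wrist','w1');np.save('w1.npy',np.r_[C[1].ravel(),C[2]])
go((500,22,330),13)
cv2.imwrite('pics/w1b.png',cv2.resize(im,(800,500),interpolation=cv2.INTER_CUBIC))"
```

```text
dp [-0.8  0.7 -0.2] yaw 0.2 | q6 1.38 eef [500.6  22.9 329.8] yaw0 13.2
```

View pics/w1b.png

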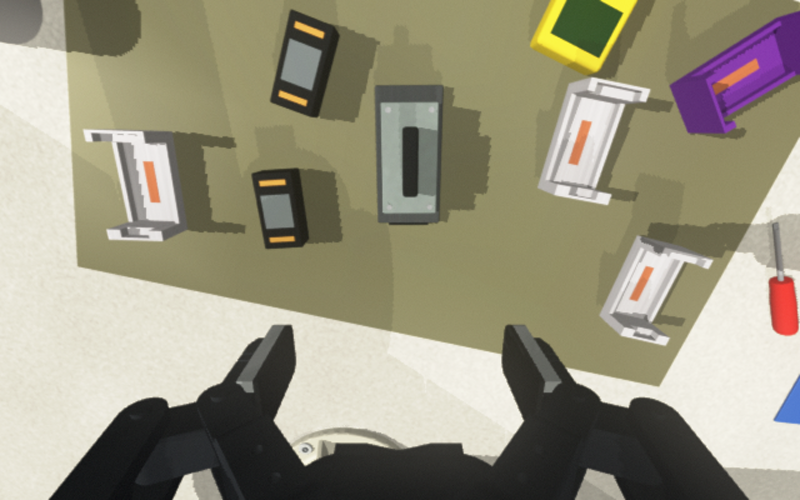

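```bash
python3 - <<'E'
from h import *
im=cv2.imread('pics/w1.png')
t=[cv2.resize(im[y:y+120,x:x+120],(390,390),interpolation=cv2.INTER_CUBIC) for x,y in [(55,90),(420,50),(465,170)]]
cv2.imwrite('pics/comp1.png',cv2.resize(np.hstack(t),(800,267)) if 0 else np.hstack(t)[:, :] if 0 else cv2.resize(np.hstack(t),(798,266)))
a=np.load('w1.npy');K=cal('wrist')[0];C=(K,a[:9].reshape(3,3),a[9:],cv2.Rodrigues(a[:9].reshape(3,3))[0])
for A,b in blobs(im,(5,120,120),(25,255,255),30): 
    bx=cv2.boxPoints(b)
    print(A,np.round(b[0]),*[px('',b[0],z,C)[0].round() for z in (16,40)])
    P=px('',bx,16,C)[:,:2];e=[P[1]-P[0],P[2]-P[1]];L=max(e,key=np.linalg.norm);print('   ',np.linalg.norm(e,axis=1).round(),'yaw',np.degrees(np.arctan2(L[1],L[0])).round(1))
E
```

```text
253 [452.  48.] [ 694. -117.   16.] [ 688. -109.   40.]
    [11. 82.] yaw -95.2
243 [588.  61.] [ 723. -308.   16.] [ 716. -289.   40.]
    [48. 11.] yaw -43.3
206 [464. 114.] [ 617. -167.   16.] [ 616. -155.   40.]
    [48. 10.] yaw 2.4
181 [121. 145.] [454. 323.  16.] [461. 308.  40.]
    [10. 48.] yaw -168.5
130 [513. 226.] [ 468. -316.   16.] [ 474. -297.   40.]
    [48. 10.] yaw -0.7
122 [247.  23.] [659. 161.  16.] [655. 155.  40.]
    [ 7. 33.] yaw -96.4
99 [234.  78.] [588. 169.  16.] [587. 162.  40.]
    [ 7. 32.] yaw -96.3
79 [217. 146.] [487. 180.  16.] [492. 173.  40.]
    [32.  7.] yaw -73.2
60 [226. 191.] [419. 159.  16.] [427. 153.  40.]
    [30.  7.] yaw -76.7
```

View pics/comp1.png

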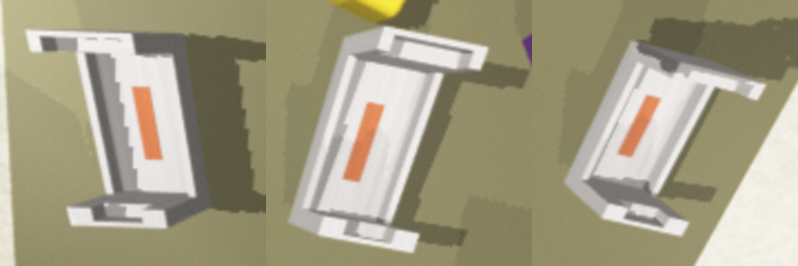

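```bash
python3 - <<'E'
from h import *
im=cv2.imread('pics/w1.png')
a=np.load('w1.npy');K=cal('wrist')[0];C=(K,a[:9].reshape(3,3),a[9:],cv2.Rodrigues(a[:9].reshape(3,3))[0])
g=cv2.cvtColor(im,cv2.COLOR_BGR2GRAY)[60:190,295:365]
def rep(m,z,amin):
    for c in cv2.findContours(m.astype('uint8')*255,cv2.RETR_EXTERNAL,cv2.CHAIN_APPROX_NONE)[0]:
        if cv2.contourArea(c)<amin: continue
        b=cv2.minAreaRect(c);P=px('',cv2.boxPoints(b)+[295,60],z,C)[:,:2]
        e=[P[1]-P[0],P[2]-P[1]];L=max(e,key=np.linalg.norm)
        print(z,cv2.contourArea(c),P.mean(0).round(1),np.linalg.norm(e,axis=1).round(),'yaw',np.degrees(np.arctan2(L[1],L[0])).round(1)%180, cv2.boundingRect(c))
rep(g<45,84,80)
hsv=cv2.cvtColor(im,cv2.COLOR_BGR2HSV)[60:190,295:365]
print(g[60,::6],g[15,::6]);rep((g>100)&(hsv[...,1]<60),50,500)
go((550,22,85),13)
E
```

```text
84 314.0 [554.3  25.2] [12. 64.] yaw 14.199999999999989 (28, 43, 11, 53)
[144  98 166 166 164  46  44 116 118 108  99 100] [142  89  85  85  81  81  83  83  82  88  99 103]
50 3883.5 [554.2  25.6] [119.  60.] yaw 12.4 (9, 21, 47, 90)
dp [ 48.1  12.2 244.8] yaw 0.2 | q6 1.38 eef [500.6  22.9 329.8] yaw0 13.2
```

>>> carry_out([
  {"dp":[26,5,55]},
  {"dp":[53,10,110]},
  {"dp":[53,10,165],"yaw":0.4},
  {"dp":[53,10,205],"yaw":0.4},
  {"dp":[53,10,230],"yaw":0.4},
  {"dp":[53,10,250],"yaw":0.4},
  {"dp":[53,10,266],"yaw":0.4},
  {"dp":[53,10,266],"yaw":0.4},
  {"dp":[53,10,266],"yaw":0.4},
], fingers=0.2)

```text
schema error: expected keys dp, yaw
```

>>> carry_out([
  {"dp":[0,0,0]},
  {"dp":[0,0,0]},
  {"dp":[0,0,0]},
  {"dp":[0,0,0]},
  {"dp":[0,0,0]},
  {"dp":[0,0,0]},
], fingers=-1, grip_force=60)

```text
schema error: expected keys dp, yaw
```

Both keys are required in each row.

>>> carry_out([
  {"dp":[26,5,55],"yaw":0},
  {"dp":[53,10,110],"yaw":0},
  {"dp":[53,10,165],"yaw":0.4},
  {"dp":[53,10,205],"yaw":0.4},
  {"dp":[53,10,230],"yaw":0.4},
  {"dp":[53,10,250],"yaw":0.4},
  {"dp":[53,10,266],"yaw":0.4},
  {"dp":[53,10,266],"yaw":0.4},
  {"dp":[53,10,266],"yaw":0.4},
], fingers=0.2)

```text
clock: 2.82
eef_pos: [554.9, 23.3, 65.0]
tcp_rot: [3.141, -0.001, 0.219]
contact_force: [-0.0, 0.2, -0.0]
opening: 0.6
grasp_force: 0.0
```

>>> carry_out([
  {"dp":[0,0,0],"yaw":0},
  {"dp":[0,0,0],"yaw":0},
  {"dp":[0,0,0],"yaw":0},
  {"dp":[0,0,0],"yaw":0},
  {"dp":[0,0,0],"yaw":0},
  {"dp":[0,0,0],"yaw":0},
], fingers=-1, grip_force=60)

```text
clock: 3.58
eef_pos: [554.9, 23.9, 65.1]
tcp_rot: [3.141, -0.001, 0.221]
contact_force: [-1.7, 0.3, 6.2]
opening: 0.177
grasp_force: 58.9
```

>>> carry_out([
  {"dp":[0,0,-10],"yaw":0},
  {"dp":[0,0,-30],"yaw":0},
  {"dp":[-20,14,-50],"yaw":0},
  {"dp":[-50,34,-60],"yaw":0},
  {"dp":[-90,61,-60],"yaw":0},
  {"dp":[-130,88,-50],"yaw":0},
  {"dp":[-155,105,-25],"yaw":0},
  {"dp":[-163,111,0],"yaw":0},
  {"dp":[-163,111,15],"yaw":0},
  {"dp":[-163,111,25],"yaw":0},
  {"dp":[-163,111,30],"yaw":0},
  {"dp":[-163,111,31],"yaw":0},
])

```text
clock: 5.08
eef_pos: [420.0, -120.0, 33.3]
tcp_rot: [3.142, -0.0, 0.221]
contact_force: [-0.5, 1.1, -2.5]
opening: 0.174
grasp_force: 58.9
```

>>> carry_out([
  {"dp":[0,0,0],"yaw":0},
  {"dp":[0,0,0],"yaw":0},
])

```text
clock: 5.32
eef_pos: [419.9, -120.3, 33.6]
tcp_rot: [3.141, -0.001, 0.22]
contact_force: [0.0, -0.2, -2.0]
opening: 0.173
grasp_force: 58.9
```

>>> carry_out([
  {"dp":[0,0,0],"yaw":0},
  {"dp":[0,0,0],"yaw":0},
  {"dp":[0,0,0],"yaw":0},
  {"dp":[0,0,-20],"yaw":0},
  {"dp":[0,0,-60],"yaw":0},
  {"dp":[20,-40,-115],"yaw":0},
  {"dp":[50,-90,-140],"yaw":0},
  {"dp":[70,-140,-170],"yaw":0},
  {"dp":[70,-140,-170],"yaw":0},
  {"dp":[70,-140,-170],"yaw":0},
], fingers=0.2)

```text
clock: 6.58
eef_pos: [457.1, 31.7, 203.1]
tcp_rot: [3.141, 0.0, 0.221]
contact_force: [0.0, -0.3, -0.4]
opening: 0.601
grasp_force: 0.0
```

```bash
python3 - <<'E'
from h import *
im,C=snap('wrist','w2');np.save('w2.npy',np.r_[C[1].ravel(),C[2]])
go((454,330,200),11)
cv2.imwrite('pics/w2b.png',cv2.resize(im,(800,500),interpolation=cv2.INTER_CUBIC))
E
```

```text
dp [  62.8 -292.3    2.4] yaw 1.6 | q6 1.42 eef [456.6  31.  202.6] yaw0 12.6
```

View pics/w2b.png

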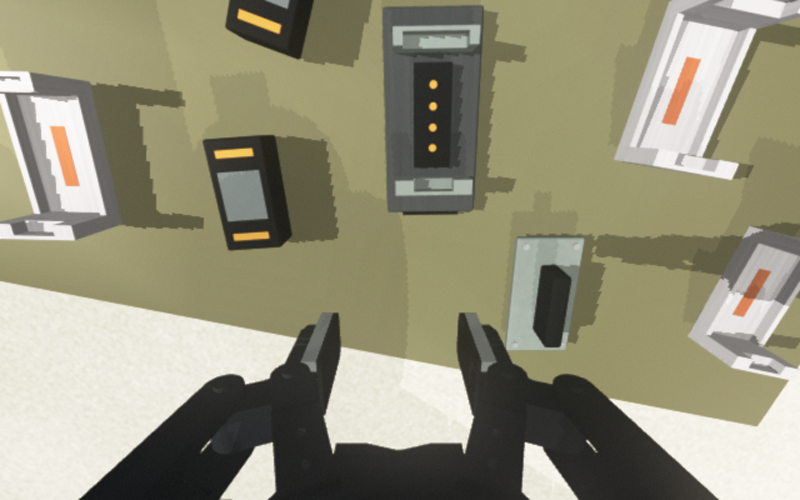

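```bash
python3 - <<'E'
from h import *
im=cv2.imread('pics/w2.png')
a=np.load('w2.npy');K=cal('wrist')[0];M=a[:9].reshape(3,3);C=(K,M,a[9:],cv2.Rodrigues(M)[0])
for A,b in blobs(im,(5,120,120),(25,255,255),30): 
    P=px('',cv2.boxPoints(b),16,C)[:,:2];e=[P[1]-P[0],P[2]-P[1]];L=max(e,key=np.linalg.norm)
    print(A,np.round(b[0]),*[px('',b[0],z,C)[0].round(1) for z in (16,40)],np.linalg.norm(e,axis=1).round(),'yaw',(np.degrees(np.arctan2(L[1],L[0]))%180).round(1))
# rack notches: light-grey blobs on end plates
hsv=cv2.cvtColor(im,cv2.COLOR_BGR2HSV);g=hsv[...,2]
m=((g>120)&(hsv[...,1]<70)).astype('uint8');m[:,:300]=0;m[:,390:]=0;m[180:]=0
for c in cv2.findContours(m,cv2.RETR_EXTERNAL,cv2.CHAIN_APPROX_NONE)[0]:
    if cv2.contourArea(c)>60:
        P=px('',cv2.boxPoints(cv2.minAreaRect(c)),42,C)[:,:2];print('plate',cv2.boundingRect(c),P.mean(0).round(1),np.linalg.norm(P[1]-P[0]).round(),np.linalg.norm(P[2]-P[1]).round())
E
```

```text
508 [545.  72.] [ 617.6 -166.2   16. ] [ 611.7 -150.1   40. ] [49. 11.] yaw 2.8
411 [ 52. 125.] [454.4 323.2  16. ] [460.7 302.8  40. ] [11. 49.] yaw 12.0
289 [601. 234.] [ 467.8 -315.7   16. ] [ 473.1 -288.4   40. ] [51. 11.] yaw 179.2
259 [207.  17.] [591.4 171.7  16. ] [587.4 162.6  40. ] [ 7. 33.] yaw 83.6
185 [187. 122.] [488.8 183.   16. ] [492.5 173.1  40. ] [33.  7.] yaw 106.6
138 [201. 189.] [418.4 161.7  16. ] [427.4 153.4  40. ] [33.  7.] yaw 106.9
30 [346.  67.] [578.2  30.9  16. ] [575.2  32.3  40. ] [6. 6.] yaw 102.7
plate (316, 142, 62, 15) [502.1  13.2] 61.0 14.0
plate (314, 19, 71, 20) [605.3  37.5] 62.0 15.0
```

>>> carry_out([
  {"dp":[10,-40,20],"yaw":-2},
  {"dp":[20,-85,50],"yaw":-4.4},
  {"dp":[32,-128,90],"yaw":-4.4},
  {"dp":[32,-128,130],"yaw":-4.4},
  {"dp":[32,-128,160],"yaw":-4.4},
  {"dp":[32,-128,175],"yaw":-4.4},
  {"dp":[32,-128,180],"yaw":-4.4},
  {"dp":[32,-128,180],"yaw":-4.4},
  {"dp":[32,-128,180],"yaw":-4.4},
], fingers=1)

```text
clock: 7.75
eef_pos: [461.4, 163.5, 24.2]
tcp_rot: [-3.142, -0.002, 0.296]
contact_force: [0.2, -0.2, 0.5]
opening: 1.001
grasp_force: 0.0
```

>>> carry_out([
  {"dp":[0,0,0],"yaw":0},
  {"dp":[0,0,0],"yaw":0},
  {"dp":[0,0,0],"yaw":0},
  {"dp":[0,0,0],"yaw":0},
  {"dp":[0,0,0],"yaw":0},
  {"dp":[0,0,0],"yaw":0},
], fingers=-1, grip_force=60)

```text
clock: 8.5
eef_pos: [461.0, 163.6, 23.9]
tcp_rot: [3.142, -0.001, 0.297]
contact_force: [-1.6, -1.1, 8.5]
opening: 0.537
grasp_force: 61.7
```

>>> carry_out([
  {"dp":[0,0,-10],"yaw":0},
  {"dp":[0,0,-30],"yaw":0},
  {"dp":[0,0,-70],"yaw":0},
  {"dp":[-6,-30,-110],"yaw":0},
  {"dp":[-15,-70,-126],"yaw":2},
  {"dp":[-25,-110,-126],"yaw":4},
  {"dp":[-31,-142,-126],"yaw":5},
  {"dp":[-31,-142,-126],"yaw":5},
  {"dp":[-31,-142,-126],"yaw":5},
])

```text
clock: 9.62
eef_pos: [389.3, 289.8, 149.3]
tcp_rot: [3.141, 0.0, 0.21]
contact_force: [0.7, 0.3, -4.1]
opening: 0.533
grasp_force: 63.1
```

```bash
python3 - <<'E'
from h import *
im,C=snap('wrist','w3');np.save('w3.npy',np.r_[C[1].ravel(),C[2]])
go((454.4,323.2,120),12)
print(r.sense()['opening'])
for A,b in blobs(im,(5,120,120),(25,255,255),30): print(A,np.round(b[0]),*[px('',b[0],z,C)[0].round(1) for z in (16,40)])
E
```

```text
dp [ 70.4 -19.4  29.2] yaw 0.0 | q6 2.0 eef [389.6 289.6 149.3] yaw0 12.0
0.5351582059980667
815 [319. 224.] [359.9 283.1  16. ] [369.9 285.3  40. ]
632 [297. 118.] [455.3 323.4  16. ] [456.7 322.   40. ]
518 [318. 346.] [208.4 251.7  16. ] [231.9 256.7  40. ]
```

View pics/w3.png

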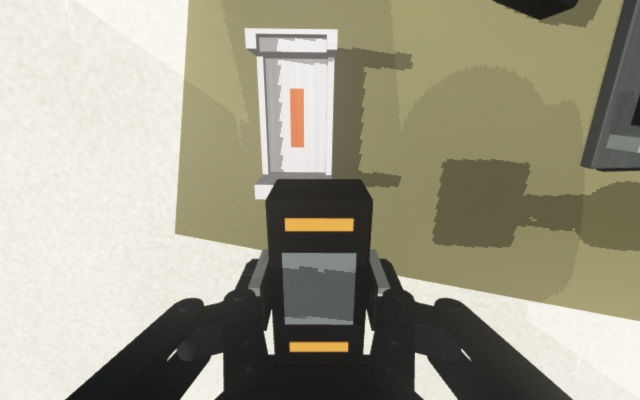

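```bash
python3 - <<'E'
from h import *
a=np.load('w3.npy');K=cal('wrist')[0];M=a[:9].reshape(3,3);C=(K,M,a[9:],cv2.Rodrigues(M)[0])
P=px('',[(245,30),(337,30)],62,C)[:,:2];print(P.round(1),np.linalg.norm(P[0]-P[1]));c=P.mean(0);u=np.array([np.cos(.21),np.sin(.21)]);print('centre from far plate',c-60*u)
S=px('',[(319,224),(318,346)],165.5,C)[:,:2];print('pack',S.mean(0).round(1),np.linalg.norm(S[0]-S[1]),np.degrees(np.arctan2(*(S[0]-S[1])[::-1])))
E
```

```text
[[506.  365.1]
 [518.8 305. ]] 61.46739127656721
centre from far plate [453.71780491 322.55304503]
pack [388.7 289.8] 67.98499498399863 11.689539716954394
```

>>> carry_out([
  {"dp":[30,-8,0],"yaw":0},
  {"dp":[60,-16,0],"yaw":0},
  {"dp":[71.4,-19.3,10],"yaw":0},
  {"dp":[71.4,-19.3,30],"yaw":0},
  {"dp":[71.4,-19.3,55],"yaw":0},
  {"dp":[71.4,-19.3,75],"yaw":0},
  {"dp":[71.4,-19.3,90],"yaw":0},
  {"dp":[71.4,-19.3,100],"yaw":0},
  {"dp":[71.4,-19.3,106],"yaw":0},
  {"dp":[71.4,-19.3,109],"yaw":0},
  {"dp":[71.4,-19.3,110],"yaw":0},
  {"dp":[71.4,-19.3,110],"yaw":0},
])

```text
clock: 11.18
eef_pos: [455.5, 324.1, 40.0]
tcp_rot: [-3.141, -0.0, 0.209]
contact_force: [-1.5, -1.7, 3.2]
opening: 0.54
grasp_force: 70.3
```

>>> carry_out([
  {"dp":[0,0,0],"yaw":0},
  {"dp":[0,0,0],"yaw":0},
  {"dp":[0,0,0],"yaw":0},
  {"dp":[0,0,-10],"yaw":0},
  {"dp":[0,0,-40],"yaw":0},
  {"dp":[0,0,-80],"yaw":0},
  {"dp":[-35,0,-130],"yaw":0},
  {"dp":[-70,0,-160],"yaw":0},
  {"dp":[-70,0,-160],"yaw":0},
  {"dp":[-70,0,-160],"yaw":0},
], fingers=0.9)

```text
clock: 12.42
eef_pos: [387.3, 309.6, 199.5]
tcp_rot: [-3.141, -0.001, 0.21]
contact_force: [0.1, 0.4, -0.2]
opening: 0.953
grasp_force: 0.0
```

```bash
python3 - <<'E'
from h import *
im,C=snap('wrist','w4');np.save('w4.npy',np.r_[C[1].ravel(),C[2]])
S=[]
for A,b in blobs(im,(5,120,120),(25,255,255),30): print(A,np.round(b[0]),*[px('',b[0],z,C)[0].round(1) for z in (40,56,66)])
go((621,158.5,120),-6)
E
```

```text
204 [534.   3.] [587.7 162.6  40. ] [581.3 171.5  56. ] [577.2 177.1  66. ]
201 [319.  80.] [489.3 331.2  40. ] [488.1 330.9  56. ] [487.4 330.8  66. ]
179 [318. 157.] [418.8 316.6  40. ] [421.5 317.2  56. ] [423.2 317.5  66. ]
32 [633.  90.] [542.2  40.7  40. ] [538.2  56.3  56. ] [535.7  66.   66. ]
dp [197.2 196.3  79. ] yaw 18.0 | q6 2.03 eef [387.3 309.5 198.9] yaw0 12.0
```

View pics/w4.png

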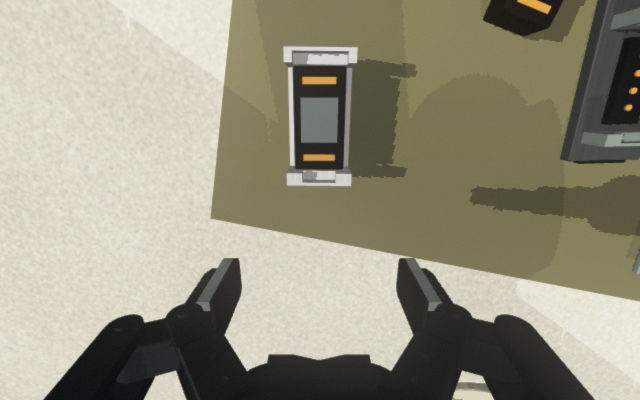

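>>> carry_out([
  {"dp":[40,40,0],"yaw":4},
  {"dp":[80,80,10],"yaw":8},
  {"dp":[120,120,30],"yaw":12},
  {"dp":[160,160,50],"yaw":16},
  {"dp":[190,190,70],"yaw":18},
  {"dp":[197,196,100],"yaw":18},
  {"dp":[197,196,130],"yaw":18},
  {"dp":[197,196,155],"yaw":18},
  {"dp":[197,196,168],"yaw":18},
  {"dp":[197,196,175],"yaw":18},
  {"dp":[197,196,175],"yaw":18},
  {"dp":[197,196,175],"yaw":18},
], fingers=1)

```text
clock: 13.98
eef_pos: [621.0, 158.8, 25.1]
tcp_rot: [-3.141, -0.001, -0.105]
contact_force: [0.2, 0.0, 0.2]
opening: 1.003
grasp_force: 0.0
```

>>> carry_out([
  {"dp":[0,0,0],"yaw":0},
  {"dp":[0,0,0],"yaw":0},
  {"dp":[0,0,0],"yaw":0},
  {"dp":[0,0,0],"yaw":0},
  {"dp":[0,0,0],"yaw":0},
  {"dp":[0,0,0],"yaw":0},
], fingers=-1, grip_force=60)

```text
clock: 14.72
eef_pos: [620.7, 158.7, 25.0]
tcp_rot: [-3.141, -0.001, -0.105]
contact_force: [-1.1, -0.2, 5.1]
opening: 0.537
grasp_force: 63.1
```

```bash
python3 - <<'E'
from h import *
go((540,-190,150),2.5)
E
```

```text
dp [ -43.7  355.2 -125.1] yaw -8.5 | q6 1.92 eef [620.7 158.7  25. ] yaw0 -6.0
```

>>> carry_out([
  {"dp":[0,0,-10],"yaw":0},
  {"dp":[0,0,-40],"yaw":0},
  {"dp":[0,0,-85],"yaw":0},
  {"dp":[-4,30,-120],"yaw":0},
  {"dp":[-9,75,-125],"yaw":-1},
  {"dp":[-15,120,-125],"yaw":-2},
  {"dp":[-21,170,-125],"yaw":-4},
  {"dp":[-27,220,-125],"yaw":-6},
  {"dp":[-33,270,-125],"yaw":-7},
  {"dp":[-39,320,-125],"yaw":-8.5},
  {"dp":[-44,355,-125],"yaw":-8.5},
  {"dp":[-44,355,-125],"yaw":-8.5},
])

```text
clock: 16.23
eef_pos: [538.6, -191.9, 149.5]
tcp_rot: [3.141, 0.0, 0.041]
contact_force: [0.1, 1.2, -1.3]
opening: 0.534
grasp_force: 62.3
```

>>> carry_out([
  {"dp":[0,0,0],"yaw":0},
  {"dp":[0,0,0],"yaw":0},
])

```text
clock: 16.48
eef_pos: [539.6, -188.9, 149.3]
tcp_rot: [-3.141, 0.0, 0.045]
contact_force: [-0.4, 0.5, -2.9]
opening: 0.537
grasp_force: 62.3
```

```bash
python3 - <<'E'
from h import *
im,C=snap('wrist','w5');np.save('w5.npy',np.r_[C[1].ravel(),C[2]])
s=r.sense();print(s['opening'])
zt=s['eef_pos'][2]+15
B=blobs(im,(5,120,120),(25,255,255),30)
for A,b in B: print(A,np.round(b[0],1),*[px('',b[0],z,C)[0].round(1) for z in (16,40,zt)],(cv2.boxPoints(b)).round().tolist())
go((617.5,-166.5,100),2.6)
E
```

```text
0.5385149844162194
808 [319. 220.] [ 513.7 -190.2   16. ] [ 523.5 -189.8   40. ] [ 574.3 -187.3  164.3] [[285.0, 214.0], [353.0, 214.0], [353.0, 226.0], [285.0, 226.0]]
659 [297. 109.] [ 617.4 -166.3   16. ] [ 617.9 -168.    40. ] [ 620.5 -176.6  164.3] [[290.0, 80.0], [302.0, 80.0], [304.0, 138.0], [292.0, 138.0]]
516 [318.  342.5] [ 360.7 -196.1   16. ] [ 384.2 -195.1   40. ] [ 506.  -190.   164.3] [[289.0, 338.0], [347.0, 338.0], [347.0, 347.0], [289.0, 347.0]]
495 [247.   7.] [ 692.2 -125.2   16. ] [ 686.  -130.5   40. ] [ 653.9 -158.3  164.3] [[208.0, 0.0], [286.0, 0.0], [286.0, 14.0], [208.0, 14.0]]
383 [436.8 265.6] [ 467.9 -315.7   16. ] [ 481.8 -304.    40. ] [ 553.8 -243.3  164.3] [[427.0, 285.0], [436.0, 244.0], [446.0, 246.0], [438.0, 287.0]]
39 [ 72.3 146.1] [575.9  37.3  16. ] [580.1  17.4  40. ] [602.  -85.8 164.3] [[68.0, 144.0], [74.0, 141.0], [77.0, 148.0], [71.0, 151.0]]
38 [ 80.5 163.5] [560.1  33.4  16. ] [565.7  13.8  40. ] [594.9 -87.6 164.3] [[77.0, 160.0], [84.0, 160.0], [84.0, 167.0], [77.0, 167.0]]
34 [ 88.5 181. ] [543.5  29.4  16. ] [550.6  10.2  40. ] [587.5 -89.3 164.3] [[85.0, 178.0], [92.0, 178.0], [92.0, 184.0], [85.0, 184.0]]
31 [ 95.5 197. ] [527.8  26.   16. ] [536.3   7.1  40. ] [580.5 -90.9 164.3] [[91.0, 195.0], [97.0, 193.0], [100.0, 199.0], [94.0, 201.0]]
dp [ 78.8 -18.8  49.3] yaw -0.0 | q6 1.19 eef [ 539.6 -188.8  149.3] yaw0 2.6
```

View pics/w5.png

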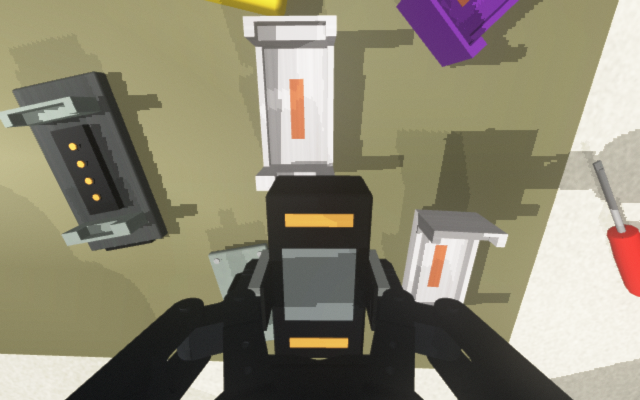

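>>> carry_out([
  {"dp":[30,-8,0],"yaw":0},
  {"dp":[60,-16,0],"yaw":0},
  {"dp":[78.2,-18.8,10],"yaw":0},
  {"dp":[78.2,-18.8,30],"yaw":0},
  {"dp":[78.2,-18.8,55],"yaw":0},
  {"dp":[78.2,-18.8,75],"yaw":0},
  {"dp":[78.2,-18.8,90],"yaw":0},
  {"dp":[78.2,-18.8,100],"yaw":0},
  {"dp":[78.2,-18.8,105],"yaw":0},
  {"dp":[78.2,-18.8,108],"yaw":0},
  {"dp":[78.2,-18.8,109],"yaw":0},
  {"dp":[78.2,-18.8,109],"yaw":0},
])

```text
clock: 18.02
eef_pos: [617.0, -167.8, 41.1]
tcp_rot: [3.141, -0.001, 0.044]
contact_force: [-1.6, 0.4, 3.6]
opening: 0.537
grasp_force: 62.8
```

>>> carry_out([
  {"dp":[0,0,0],"yaw":0},
  {"dp":[0,0,0],"yaw":0},
  {"dp":[0,0,0],"yaw":0},
  {"dp":[0,0,-10],"yaw":0},
  {"dp":[0,0,-40],"yaw":0},
  {"dp":[0,0,-80],"yaw":0},
  {"dp":[-35,0,-130],"yaw":0},
  {"dp":[-70,0,-160],"yaw":0},
  {"dp":[-70,0,-160],"yaw":0},
  {"dp":[-70,0,-160],"yaw":0},
], fingers=0.9)

```text
clock: 19.27
eef_pos: [547.3, -170.7, 200.5]
tcp_rot: [3.141, -0.001, 0.043]
contact_force: [-0.3, 0.3, -0.9]
opening: 0.95
grasp_force: 0.0
```

```bash
python3 - <<'E'
from h import *
im,C=snap('wrist','w6');np.save('w6.npy',np.r_[C[1].ravel(),C[2]])
S=[]
for A,b in blobs(im,(5,120,120),(25,255,255),30): print(A,np.round(b[0]),*[px('',b[0],z,C)[0].round(1) for z in (16,56)])
g=cv2.cvtColor(im,cv2.COLOR_BGR2HSV)
c=max(cv2.findContours(((g[...,2]>150)&(g[...,1]<40)).astype('uint8')[0:220,230:400].copy(),cv2.RETR_EXTERNAL,cv2.CHAIN_APPROX_NONE)[0],key=cv2.contourArea)
bb=cv2.boxPoints(cv2.minAreaRect(c))+[230,0];print(bb.round(),px('',bb,62,C)[:,:2].round(1))
E
```

```text
438 [467.  12.] [ 718.4 -303.3   16. ] [ 707.4 -286.2   56. ]
410 [275.  28.] [ 696.9 -122.4   16. ] [ 688.6 -128.    56. ]
272 [434. 250.] [ 468.1 -315.6   16. ] [ 488.4 -296.9   56. ]
263 [319.  78.] [ 654.9 -166.3   16. ] [ 651.9 -166.4   56. ]
185 [318. 155.] [ 577.3 -169.2   16. ] [ 584.  -168.9   56. ]
[[280.  45.]
 [353.  45.]
 [353.  63.]
 [280.  63.]] [[ 675.4 -132.7]
 [ 678.1 -193.6]
 [ 664.4 -194.7]
 [ 661.7 -132.7]]
```

```bash
python3 - <<'E'
from h import *
go((617.3,-166.8,11),2.6)
E
```

```text
dp [ 70.2  -0.7 188.8] yaw -0.1 | q6 1.22 eef [ 547.2 -170.6  199.8] yaw0 2.5
```

>>> carry_out([
  {"dp":[35,0,30],"yaw":0},
  {"dp":[70,-0.7,70],"yaw":0},
  {"dp":[70,-0.7,90],"yaw":0},
  {"dp":[70,-0.7,110],"yaw":0},
  {"dp":[70,-0.7,135],"yaw":0},
  {"dp":[70,-0.7,155],"yaw":0},
  {"dp":[70,-0.7,172],"yaw":0},
  {"dp":[70,-0.7,184],"yaw":0},
  {"dp":[70,-0.7,189],"yaw":0},
  {"dp":[70,-0.7,189],"yaw":0},
  {"dp":[70,-0.7,189],"yaw":0},
], fingers=1)

```text
clock: 20.7
eef_pos: [617.2, -167.0, 11.9]
tcp_rot: [3.141, -0.001, 0.044]
contact_force: [-0.3, -0.1, -0.0]
opening: 1.0
grasp_force: 0.0
```

>>> carry_out([
  {"dp":[0,0,0],"yaw":0},
  {"dp":[0,0,0],"yaw":0},
  {"dp":[0,0,0],"yaw":0},
  {"dp":[0,0,0],"yaw":0},
  {"dp":[0,0,0],"yaw":0},
  {"dp":[0,0,0],"yaw":0},
], fingers=-1, grip_force=100)

```text
clock: 21.45
eef_pos: [617.2, -167.2, 12.5]
tcp_rot: [3.141, -0.001, 0.044]
contact_force: [-1.7, -0.4, 8.2]
opening: 0.7
grasp_force: 107.9
```

```bash
python3 - <<'E'
from h import *
go((485,9,115),13.2)
E
```

```text
dp [-124.3 -181.8 -102.7] yaw -10.7 | q6 1.26 eef [ 617.2 -167.2   12.5] yaw0 2.5
```

>>> carry_out([
  {"dp":[0,0,-5],"yaw":0},
  {"dp":[0,0,-15],"yaw":0},
  {"dp":[0,0,-35],"yaw":0},
  {"dp":[0,0,-65],"yaw":0},
  {"dp":[-5,-5,-95],"yaw":0},
  {"dp":[-25,-35,-103],"yaw":-1},
  {"dp":[-50,-70,-103],"yaw":-3},
  {"dp":[-75,-108,-103],"yaw":-6},
  {"dp":[-100,-146,-103],"yaw":-9},
  {"dp":[-124,-182,-103],"yaw":-10.7},
  {"dp":[-124,-182,-103],"yaw":-10.7},
  {"dp":[-124,-182,-103],"yaw":-10.7},
])

```text
clock: 22.95
eef_pos: [485.8, 9.6, 115.4]
tcp_rot: [3.141, -0.002, 0.231]
contact_force: [0.6, -0.2, -4.3]
opening: 0.697
grasp_force: 111.0
```

```bash
python3 - <<'E'
from h import *
im,C=snap('wrist','w7');np.save('w7.npy',np.r_[C[1].ravel(),C[2]])
s=r.sense();z0=s['eef_pos'][2]-12.5;print(s['opening'],s['grasp_force'],z0)
for A,b in blobs(im,(5,120,120),(25,255,255),20): print(A,np.round(b[0]),*[px('',b[0],z,C)[0].round(1) for z in (z0+56,)])
go((553.7,25.3,115),13.2)
E
```

```text
0.7010182962354045 111.0003313422203 102.74058740347499
1320 [311. 255.] [517.2  19.8 158.7]
106 [637. 311.] [ 522.1 -105.3  158.7]
53 [319.  88.] [571.1  29.6 158.7]
52 [319. 111.] [564.8  28.2 158.7]
47 [319. 133.] [558.6  26.7 158.7]
29 [319. 152.] [552.8  25.3 158.7]
dp [69.6 -0.2  0.4] yaw -0.0 | q6 1.36 eef [486.    9.2 115.2] yaw0 13.2
```

View pics/w7.png

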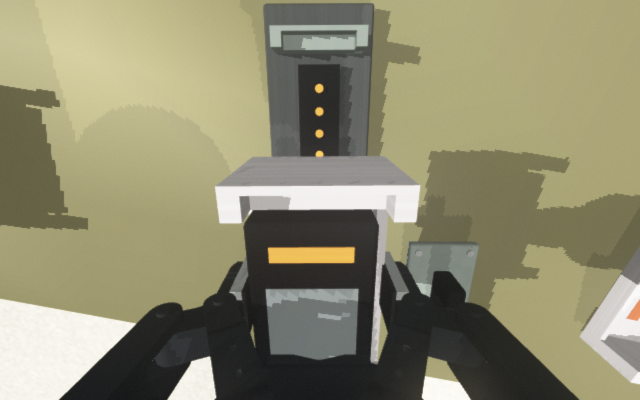

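```bash
python3 - <<'E'
from h import *
a=np.load('w7.npy');K=cal('wrist')[0];M=a[:9].reshape(3,3);C=(K,M,a[9:],cv2.Rodrigues(M)[0])
u=np.array([np.cos(.2304),np.sin(.2304)])
for n,p,z in [('carrier top outer',[(217,186),(418,186)],164.7),('rack outer',[(270,26),(368,26)],42),('carrier floor outer bottom',[(243,158),(392,157)],112.7)]:
    P=px('',p,z,C)[:,:2];print(n,P.round(1),np.linalg.norm(P[1]-P[0]).round(1),(P.mean(0)-60*u).round(1))
E
```

```text
carrier top outer [[536.8  53.3]
 [550.7  -6. ]] 60.9 [485.3  10. ]
rack outer [[604.7  68.8]
 [618.7   9.2]] 61.2 [553.3  25.3]
carrier floor outer bottom [[535.   57.9]
 [551.6 -10.4]] 70.4 [484.9  10. ]
```

>>> carry_out([
  {"dp":[25,0,0],"yaw":0},
  {"dp":[50,0.2,0],"yaw":0},
  {"dp":[70,0.3,0],"yaw":0},
  {"dp":[70,0.3,15],"yaw":0},
  {"dp":[70,0.3,35],"yaw":0},
  {"dp":[70,0.3,48],"yaw":0},
  {"dp":[70,0.3,55],"yaw":0},
  {"dp":[70,0.3,60],"yaw":0},
  {"dp":[70,0.3,64],"yaw":0},
  {"dp":[70,0.3,67],"yaw":0},
  {"dp":[70,0.3,70],"yaw":0},
  {"dp":[70,0.3,71],"yaw":0},
])

```text
clock: 24.5
eef_pos: [553.4, 25.2, 44.5]
tcp_rot: [3.142, -0.0, 0.23]
contact_force: [-7.4, -0.9, 20.3]
opening: 0.7
grasp_force: 113.6
```

>>> carry_out([
  {"dp":[0,0,0],"yaw":0},
  {"dp":[0,0,0],"yaw":0},
  {"dp":[0,0,0],"yaw":0},
])

```text
clock: 24.88
eef_pos: [553.4, 25.2, 44.5]
tcp_rot: [3.142, -0.001, 0.23]
contact_force: [-3.8, -1.1, 9.6]
opening: 0.695
grasp_force: 112.9
```

>>> carry_out([
  {"dp":[0,0,0],"yaw":0},
  {"dp":[0,0,0],"yaw":0},
  {"dp":[0,0,0],"yaw":0},
  {"dp":[0,0,-10],"yaw":0},
  {"dp":[0,0,-40],"yaw":0},
  {"dp":[0,0,-80],"yaw":0},
  {"dp":[-35,0,-130],"yaw":0},
  {"dp":[-70,0,-170],"yaw":0},
  {"dp":[-70,0,-170],"yaw":0},
  {"dp":[-70,0,-170],"yaw":0},
], fingers=1)

```text
clock: 26.12
eef_pos: [485.3, 9.2, 213.6]
tcp_rot: [3.141, -0.001, 0.23]
contact_force: [-0.2, -1.0, 0.1]
opening: 1.002
grasp_force: 0.0
```

```bash
python3 - <<'E'
from h import *
im,C=snap('wrist','w8');np.save('w8.npy',np.r_[C[1].ravel(),C[2]])
for A,b in blobs(im,(5,120,120),(25,255,255),30): print(A,np.round(b[0]),*[px('',b[0],z,C)[0].round(1) for z in (16,88)])
go((454.6,323.5,200),12)
cv2.imwrite('pics/w8c.png',cv2.resize(im[0:240,180:500],(800,600),interpolation=cv2.INTER_CUBIC))
E
```

```text
443 [506.  12.] [ 692.4 -132.    16. ] [665.1 -97.2  88. ]
255 [316.  77.] [591.5  37.6  16. ] [586.1  35.6  88. ]
248 [564. 249.] [ 467.8 -315.5   16. ] [ 489.2 -240.9   88. ]
199 [316. 160.] [506.3  17.2  16. ] [519.3  19.6  88. ]
154 [ 14. 181.] [401.2 355.8  16. ] [437.  284.9  88. ]
44 [  4. 112.] [479.8 359.5  16. ] [498.5 287.7  88. ]
dp [  42.  -312.9   13. ] yaw 1.2 | q6 1.36 eef [485.2   9.3 212.9] yaw0 13.2
```

View pics/w8c.png

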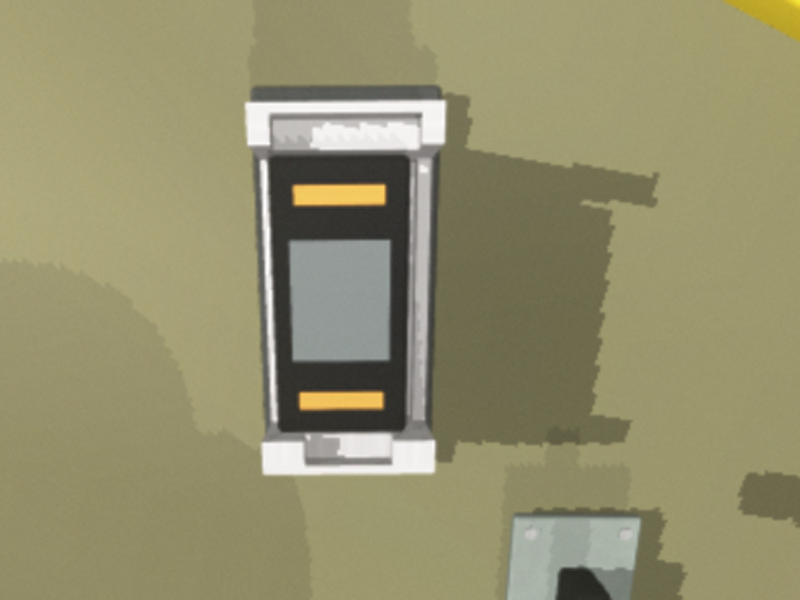

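>>> carry_out([
  {"dp":[6,-45,0],"yaw":0},
  {"dp":[12,-95,0],"yaw":0},
  {"dp":[20,-145,10],"yaw":0},
  {"dp":[27,-195,20],"yaw":0},
  {"dp":[33,-245,35],"yaw":1},
  {"dp":[39,-290,60],"yaw":1.2},
  {"dp":[42,-313,95],"yaw":1.2},
  {"dp":[42,-313,110],"yaw":1.2},
  {"dp":[42,-313,110],"yaw":1.2},
  {"dp":[42,-313,110],"yaw":1.2},
], fingers=1)

```text
clock: 27.42
eef_pos: [455.1, 322.9, 103.9]
tcp_rot: [-3.142, -0.0, 0.208]
contact_force: [-1.1, 0.1, 0.4]
opening: 1.003
grasp_force: 0.0
```

```bash
python3 - <<'E'
from h import *
go((454.5,323.3,12),12)
E
```

```text
dp [-0.5 -0.5 91.9] yaw -0.1 | q6 1.98 eef [455.1 322.9 103.9] yaw0 11.9
```

>>> carry_out([
  {"dp":[-0.5,-0.5,20],"yaw":0},
  {"dp":[-0.5,-0.5,45],"yaw":0},
  {"dp":[-0.5,-0.5,65],"yaw":0},
  {"dp":[-0.5,-0.5,80],"yaw":0},
  {"dp":[-0.5,-0.5,88],"yaw":0},
  {"dp":[-0.5,-0.5,92],"yaw":0},
  {"dp":[-0.5,-0.5,92],"yaw":0},
])

```text
clock: 28.3
eef_pos: [454.0, 324.0, 11.5]
tcp_rot: [-3.141, -0.0, 0.209]
contact_force: [0.4, 0.5, 0.4]
opening: 0.999
grasp_force: 0.0
```

>>> carry_out([
  {"dp":[0,0,0],"yaw":0},
  {"dp":[0,0,0],"yaw":0},
  {"dp":[0,0,0],"yaw":0},
  {"dp":[0,0,0],"yaw":0},
  {"dp":[0,0,0],"yaw":0},
  {"dp":[0,0,0],"yaw":0},
], fingers=-1, grip_force=100)

```text
clock: 29.05
eef_pos: [454.1, 324.2, 12.4]
tcp_rot: [-3.141, -0.001, 0.209]
contact_force: [-2.5, -0.8, 10.5]
opening: 0.697
grasp_force: 106.8
```

```bash
python3 - <<'E'
from h import *
go((475,6.8,170),13.2)
E
```

```text
dp [ -45.4  314.8 -157.8] yaw -1.2 | q6 1.98 eef [454.1 324.2  12.4] yaw0 12.0
```

>>> carry_out([
  {"dp":[0,0,-5],"yaw":0},
  {"dp":[0,0,-20],"yaw":0},
  {"dp":[0,0,-60],"yaw":0},
  {"dp":[-1,10,-110],"yaw":0},
  {"dp":[-6,45,-150],"yaw":0},
  {"dp":[-13,90,-158],"yaw":0},
  {"dp":[-20,135,-158],"yaw":0},
  {"dp":[-27,185,-158],"yaw":0},
  {"dp":[-34,235,-158],"yaw":0},
  {"dp":[-41,285,-158],"yaw":-1},
  {"dp":[-45.4,315,-158],"yaw":-1.2},
  {"dp":[-45.4,315,-158],"yaw":-1.2},
])

```text
clock: 30.55
eef_pos: [474.6, 4.5, 169.9]
tcp_rot: [3.141, -0.0, 0.228]
contact_force: [-0.6, 0.6, -5.3]
opening: 0.699
grasp_force: 111.9
```

>>> carry_out([
  {"dp":[0,0,0],"yaw":0},
  {"dp":[0,0,0],"yaw":0},
])

```text
clock: 30.8
eef_pos: [474.7, 7.2, 169.5]
tcp_rot: [-3.141, -0.0, 0.231]
contact_force: [-0.4, 0.8, -6.2]
opening: 0.695
grasp_force: 111.9
```

```bash
python3 - <<'E'
from h import *
im,C=snap('wrist','w9');np.save('w9.npy',np.r_[C[1].ravel(),C[2]])
s=r.sense();print(s['opening'],s['grasp_force'],s['eef_pos'])
for A,b in blobs(im,(5,120,120),(25,255,255),20): print(A,np.round(b[0]))
go((553.5,25.3,170),13.2)
E
```

```text
0.7004976189518107 111.93908035755157 [474.77050981   7.17742645 169.38644229]
1330 [327. 257.]
449 [316.  54.]
333 [599. 259.]
119 [316. 154.]
dp [80.8  0.4 -0.6] yaw 0.1 | q6 1.35 eef [474.8   7.2 169.4] yaw0 13.3
```

View pics/w9.png

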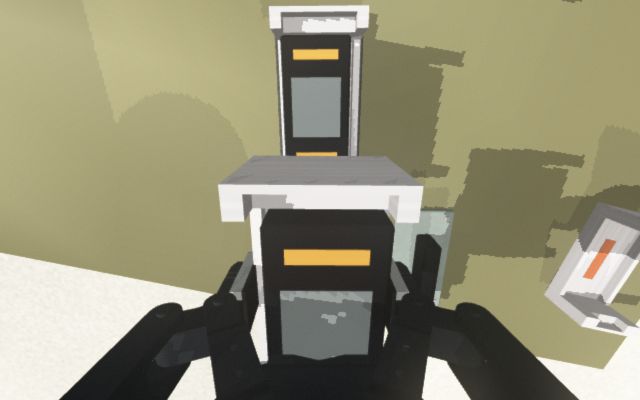

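```bash
python3 - <<'E'
from h import *
a=np.load('w9.npy');K=cal('wrist')[0];M=a[:9].reshape(3,3);C=(K,M,a[9:],cv2.Rodrigues(M)[0])
u=np.array([np.cos(.231),np.sin(.231)]);im=cv2.imread('pics/w9.png');g=cv2.cvtColor(im,cv2.COLOR_BGR2GRAY).astype(int)
print(g[10,262:280],g[10,360:378],g[188,212:228],g[188,414:428],g[0:16,275],g[176:196,300])
Q=[]
for n,p,z in [('held top outer',[(219.5,186),(422,186)],157+62),('stack outer',[(269.5,7),(368.5,7)],94)]:
    P=px('',p,z,C)[:,:2];Q.append(P.mean(0)-60*u);print(n,P.round(1),np.linalg.norm(P[1]-P[0]).round(1),Q[-1].round(1))
d=Q[1]-Q[0];print('tool dx,dy',d@u,d@np.array([u[1],-u[0]]))
E
```

```text
[151 148 148 150 149 151 166 234 240 240 240 240 241 241 240 240 241 241] [242 243 242 242 242 241 242 242 239 187 167 167 167 166 164 166 167 167] [152 152 151 153 152 159 204 235 237 237 238 237 237 237 237 238] [238 238 238 238 238 238 238 239 235 174 149 146 151 157] [150 149 148 149 148 160 224 239 240 241 241 240 241 242 241 240] [138 136 138 139 139 138 138 140 157 231 238 238 238 237 238 237 238 237
 237 237]
held top outer [[526.2  50. ]
 [540.2  -9.4]] 61.0 [474.8   6.6]
stack outer [[603.9  68.9]
 [617.9   9.3]] 61.2 [552.5  25.4]
tool dx,dy 79.97531723246745 -0.5221204690821938
```

>>> carry_out([
  {"dp":[28,0,0],"yaw":0},
  {"dp":[56,-0.1,0],"yaw":0},
  {"dp":[80.2,-0.2,0],"yaw":0},
  {"dp":[80.2,-0.2,18],"yaw":0},
  {"dp":[80.2,-0.2,38],"yaw":0},
  {"dp":[80.2,-0.2,50],"yaw":0},
  {"dp":[80.2,-0.2,57],"yaw":0},
  {"dp":[80.2,-0.2,62],"yaw":0},
  {"dp":[80.2,-0.2,66],"yaw":0},
  {"dp":[80.2,-0.2,69],"yaw":0},
  {"dp":[80.2,-0.2,72],"yaw":0},
  {"dp":[80.2,-0.2,73],"yaw":0},
])

```text
clock: 32.35
eef_pos: [552.9, 24.8, 96.5]
tcp_rot: [3.142, 0.0, 0.23]
contact_force: [-2.5, -0.3, 5.7]
opening: 0.696
grasp_force: 113.2
```

>>> carry_out([
  {"dp":[0,0,0],"yaw":0},
  {"dp":[0,0,0],"yaw":0},
  {"dp":[0,0,0],"yaw":0},
])

```text
clock: 32.72
eef_pos: [552.9, 24.8, 96.5]
tcp_rot: [3.142, -0.0, 0.23]
contact_force: [-2.8, -0.3, 0.8]
opening: 0.699
grasp_force: 112.5
```

Height 96.5 = home. Release, retreat and look at the stack and the cover.

>>> carry_out([
  {"dp":[0,0,0],"yaw":0},
  {"dp":[0,0,0],"yaw":0},
  {"dp":[0,0,0],"yaw":0},
  {"dp":[0,0,-10],"yaw":0},
  {"dp":[0,0,-40],"yaw":0},
  {"dp":[0,0,-80],"yaw":0},
  {"dp":[-45,10,-130],"yaw":0},
  {"dp":[-90,30,-150],"yaw":0},
  {"dp":[-130,50,-150],"yaw":0},
  {"dp":[-130,50,-150],"yaw":0},
  {"dp":[-130,50,-150],"yaw":0},
], fingers=1)

```text
clock: 34.1
eef_pos: [438.4, -53.5, 247.0]
tcp_rot: [3.141, -0.002, 0.23]
contact_force: [-0.2, -0.7, -0.4]
opening: 1.0
grasp_force: 0.0
```

```bash
python3 - <<'E'
from h import *
im,C=snap('wrist','w10');np.save('w10.npy',np.r_[C[1].ravel(),C[2]])
print(r.sense()['eef_pos'])
for A,b in blobs(im,(5,120,120),(25,255,255),30): print(A,np.round(b[0]),*[px('',b[0],z,C)[0].round(1) for z in (16,140)])
E
```

```text
[438.62482882 -53.27542551 246.75666216]
300 [256.  85.] [523.3  41.8  16. ] [522.  16. 140.]
251 [518. 196.] [ 468.  -315.3   16. ] [ 485.4 -220.   140. ]
```

View pics/w10.png

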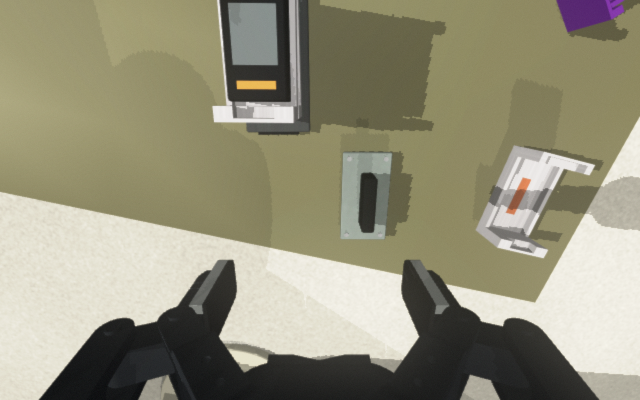

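```bash
python3 - <<'E'
from h import *
im=cv2.imread('pics/w10.png')
a=np.load('w10.npy');K=cal('wrist')[0];M=a[:9].reshape(3,3);C=(K,M,a[9:],cv2.Rodrigues(M)[0])
x0,y0=325,140;roi=im[y0:250,x0:410];h=cv2.cvtColor(roi,cv2.COLOR_BGR2HSV);g=cv2.cvtColor(roi,cv2.COLOR_BGR2GRAY)
def rep(n,m,z):
    c=max(cv2.findContours(m.astype('uint8'),cv2.RETR_EXTERNAL,cv2.CHAIN_APPROX_NONE)[0],key=cv2.contourArea)
    P=px('',cv2.boxPoints(cv2.minAreaRect(c))+[x0,y0],z,C)[:,:2];e=[P[1]-P[0],P[2]-P[1]];L=max(e,key=np.linalg.norm)
    print(n,P.mean(0).round(1),np.linalg.norm(e,axis=1).round(1),'yaw',(np.degrees(np.arctan2(L[1],L[0]))%180).round(1),cv2.boundingRect(c))
rep('plate',(h[...,1]<65)|(g<45),18); rep('bar',g<40,52)
go((419.9,-120.3,34),12.7)
E
```

```text
plate [ 420.5 -120.6] [122.2  62.4] yaw 12.5 (14, 11, 54, 89)
bar [ 452.  -109.2] [13.9 12. ] yaw 103.2 (37, 34, 13, 11)
dp [-33.8  60.9 212.7] yaw 0.5 | q6 1.22 eef [438.6 -53.3 246.8] yaw0 13.2
```

>>> carry_out([
  {"dp":[-15,30,40],"yaw":0.3},
  {"dp":[-33.7,60.9,85],"yaw":0.5},
  {"dp":[-33.7,60.9,120],"yaw":0.5},
  {"dp":[-33.7,60.9,150],"yaw":0.5},
  {"dp":[-33.7,60.9,175],"yaw":0.5},
  {"dp":[-33.7,60.9,195],"yaw":0.5},
  {"dp":[-33.7,60.9,207],"yaw":0.5},
  {"dp":[-33.7,60.9,213],"yaw":0.5},
  {"dp":[-33.7,60.9,213],"yaw":0.5},
  {"dp":[-33.7,60.9,213],"yaw":0.5},
], fingers=0.2)

```text
clock: 35.4
eef_pos: [419.3, -120.6, 33.8]
tcp_rot: [3.141, -0.001, 0.222]
contact_force: [-0.1, 0.8, 0.7]
opening: 0.599
grasp_force: 0.0
```

>>> carry_out([
  {"dp":[0,0,0],"yaw":0},
  {"dp":[0,0,0],"yaw":0},
  {"dp":[0,0,0],"yaw":0},
  {"dp":[0,0,0],"yaw":0},
  {"dp":[0,0,0],"yaw":0},
  {"dp":[0,0,0],"yaw":0},
], fingers=-1, grip_force=80)

```text
clock: 36.15
eef_pos: [419.1, -120.5, 33.9]
tcp_rot: [3.141, -0.001, 0.222]
contact_force: [-1.2, 0.6, 8.3]
opening: 0.168
grasp_force: 77.9
```

```bash
python3 - <<'E'
from h import *
go((475,6.8,210),13.2)
E
```

```text
dp [  82.6 -111.9 -176.1] yaw -0.5 | q6 1.07 eef [ 419.1 -120.5   33.9] yaw0 12.7
```

>>> carry_out([
  {"dp":[0,0,-10],"yaw":0},
  {"dp":[0,0,-40],"yaw":0},
  {"dp":[0,0,-85],"yaw":0},
  {"dp":[0,0,-130],"yaw":0},
  {"dp":[5,-5,-165],"yaw":0},
  {"dp":[25,-35,-176],"yaw":0},
  {"dp":[50,-68,-176],"yaw":-0.5},
  {"dp":[70,-95,-176],"yaw":-0.5},
  {"dp":[82.6,-112,-176],"yaw":-0.5},
  {"dp":[82.6,-112,-176],"yaw":-0.5},
  {"dp":[82.6,-112,-176],"yaw":-0.5},
])

```text
clock: 37.52
eef_pos: [474.2, 6.5, 209.4]
tcp_rot: [3.141, 0.001, 0.231]
contact_force: [0.1, 0.3, -1.3]
opening: 0.173
grasp_force: 78.3
```

```bash
python3 - <<'E'
from h import *
im,C=snap('wrist','w11');np.save('w11.npy',np.r_[C[1].ravel(),C[2]])
s=r.sense();print(s['opening'],s['grasp_force'],s['eef_pos'])
go((553,25.1,210),13.2)
E
```

```text
0.16916834434936778 78.34973216056824 [474.22180175   6.32640999 209.31749526]
dp [81.  -0.3 -0.7] yaw -0.0 | q6 1.35 eef [474.2   6.3 209.3] yaw0 13.2
```

View pics/w11.png

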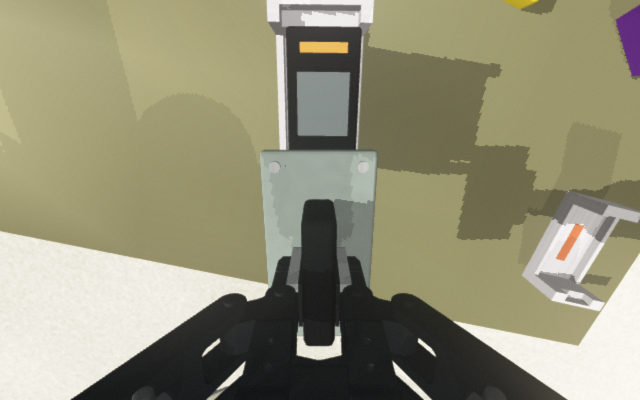

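```bash
python3 - <<'E'
from h import *
a=np.load('w11.npy');K=cal('wrist')[0];M=a[:9].reshape(3,3);C=(K,M,a[9:],cv2.Rodrigues(M)[0])
u=np.array([np.cos(.231),np.sin(.231)]);v=np.array([u[1],-u[0]]);g=cv2.cvtColor(cv2.imread('pics/w11.png'),cv2.COLOR_BGR2GRAY).astype(int)
print(g[12,260:272],g[12,366:380],g[154,254:268],g[154,370:384],g[0:30:1,270],g[144:158,300])
Q=[]
for n,p,z in [('cover',[(260.5,151),(377,151)],193.4),('inner edge of far plate',[(267,24),(373,24)],146)]:
    P=px('',p,z,C)[:,:2];Q.append(P.mean(0));print(n,P.round(1),np.linalg.norm(P[1]-P[0]).round(1),Q[-1].round(1))
d=(Q[1]+12*0*u)-Q[0];print('edge dx,dy',d@u,d@v)
print('cover ctr',(Q[0]-60*u).round(1),'stack ctr',(Q[1]-48*u).round(1))
E
```

```text
[157 156 159 156 159 158 168 223 237 239 239 239] [240 240 240 240 241 246 245 189 164 163 162 162 162 162] [146 144 157 159 157 157 173 170 163 161 162 160 159 161] [163 164 163 163 161 152 127 106 106 107 107 108 104 105] [237 237 236 237 237 238 236 236 238 239 239 239 239 237 236 235 235 235
 237 237 236 189 120 108 112 117 133 153 157 156] [ 49  48  48  50  51  59  96 128 150 157 162 165 164 166]
cover [[526.   49.4]
 [539.8  -8.8]] 59.8 [532.9  20.3]
inner edge of far plate [[591.7  65.6]
 [606.1   4.5]] 62.8 [598.9  35.1]
edge dx,dy 67.60677096148385 0.7271868564765305
cover ctr [474.5   6.6] stack ctr [552.2  24.1]
```

>>> carry_out([
  {"dp":[28,0,0],"yaw":0},
  {"dp":[56,0,0],"yaw":0},
  {"dp":[75,0,0],"yaw":0},
  {"dp":[81,0,3],"yaw":0},
  {"dp":[81,0,12],"yaw":0},
  {"dp":[81,0,20],"yaw":0},
  {"dp":[81,0,26],"yaw":0},
  {"dp":[81,0,30],"yaw":0},
  {"dp":[81,0,34],"yaw":0},
  {"dp":[81,0,37],"yaw":0},
  {"dp":[81,0,39],"yaw":0},
  {"dp":[81,0,40],"yaw":0},
])

```text
clock: 39.08
eef_pos: [553.7, 25.4, 169.9]
tcp_rot: [3.142, -0.0, 0.23]
contact_force: [-5.0, 0.1, 11.3]
opening: 0.176
grasp_force: 80.1
```

>>> carry_out([
  {"dp":[0,0,0],"yaw":0},
  {"dp":[0,0,0],"yaw":0},
  {"dp":[0,0,0],"yaw":0},
])

```text
clock: 39.45
eef_pos: [553.7, 25.4, 169.9]
tcp_rot: [3.142, -0.0, 0.23]
contact_force: [-2.3, -0.6, 5.3]
opening: 0.174
grasp_force: 79.5
```

>>> carry_out([
  {"dp":[0,0,0],"yaw":0},
  {"dp":[0,0,0],"yaw":0},
  {"dp":[0,0,0],"yaw":0},
  {"dp":[0,0,0],"yaw":0},
  {"dp":[0,0,-15],"yaw":0},
  {"dp":[0,0,-50],"yaw":0},
  {"dp":[-30,0,-95],"yaw":0},
  {"dp":[-70,0,-120],"yaw":0},
  {"dp":[-110,0,-120],"yaw":0},
  {"dp":[-110,0,-120],"yaw":0},
  {"dp":[-110,0,-120],"yaw":0},
], fingers=0.3)

```text
clock: 40.83
eef_pos: [447.3, 0.4, 290.2]
tcp_rot: [3.141, -0.002, 0.23]
contact_force: [-0.2, 0.5, 0.8]
opening: 0.649
grasp_force: 0.0
```

```bash
python3 - <<'E'
from h import *
im,C=snap('side');w,_=snap('wrist')
print(r.sense()['eef_pos'])
a=cv2.resize(im[100:300,240:440],(400,400),interpolation=cv2.INTER_CUBIC);b=cv2.resize(w[0:240,200:440],(400,400),interpolation=cv2.INTER_CUBIC)
cv2.imwrite('pics/fin.png',np.hstack([a,b]))
E
```

```text
[447.51872263   0.46803195 289.57899277]
```

View pics/fin.png

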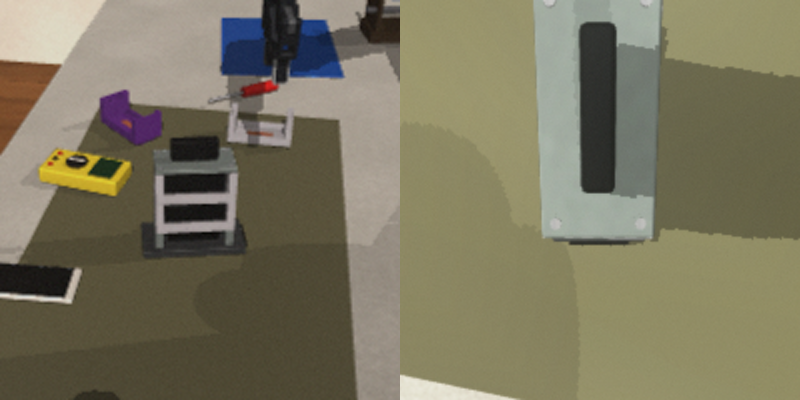

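The stack is level with the cover home on top, around (195,200) in the crop. The empty carrier stands clear at (262,130), and the mug, multimeter, phone and screwdriver are where they were. Handing in.

```bash
python3 -c "
from rig import r
print(r.sign_off())"
```

```text
the job is handed in; nothing more can be done
None
```

I handed the job in at about 41 s: both packs present are seated in their own carriers, those two are stacked on the rack with the cover on top, and the empty carrier stands clear on the bench; placement heights and the last pictures fit this, but the hand-in returned no verdict.

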